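# Spot a bracket blank with the automatic centre punch

### The job

A bracket blank lies in the open drill jig. Fold the jig's leaf right down over it, take the automatic centre punch from the tool block, put its point through the leaf's guide bush and press straight down until the spring inside snaps on the blank, but bear down no further: more than about 15 N would bend the thin blank. Then put the punch back upright in its hole, all the way down, leave the leaf closed, and do not disturb the loose things lying about.

Things in the scene. Friction and masses are not known exactly. Their poses are not given: they have to be found in the camera images.
- jig: Leaf drill jig, screwed to the bench: dark steel base 120 (x) x 90 (y) mm with a nest for the blank, base top face 14 mm above the bench. Origin: centre of its underside on the bench; x points from the free front of the leaf to the hinge, y along the hinge axis, z up.
- jig_leaf (a joint): Angle of the jig's leaf, rad: 0 = lying fully down on the jig, grows as it opens (at most 1.6, about upright). A friction hinge: the leaf stays where it is left and moves with a push of 1 to 2 N near its front. When open, its outer (upper) face looks toward the jig's +x, away from the free front.
- leaf_hinge (a point): Centre of the hinge axis, 50 mm along the jig's +x from its origin, 22.5 mm above the bench, at mid-thickness of the leaf; axes as the jig's.
- leaf_front (a point): Point on the leaf's outer face, mid-width, 93 mm from the hinge axis; moves with the leaf. The leaf is an aluminium plate 62 mm wide (y) and 8 mm thick; its front edge is 95 mm from the hinge axis, with a thumb tab 26 mm wide on to 105 mm. When down, its outer face is 26.5 mm above the bench.
- bush (a point): Centre of the upper rim of the steel guide bush in the leaf: a collar 20 mm outside, 11 mm bore, 12 mm long, standing 4 mm proud of the leaf, 50 mm from the hinge axis. Its z is the bore's axis. With the leaf down it is right above the jig's origin, 30.5 mm above the bench, and 13.5 mm above the top of the blank.
- blank: The thin aluminium bracket blank, 60 x 44 x 3 mm with two small holes at one end, loose in the jig's nest with 1.5 mm play. Origin: centre of its underside; its top is 17 mm above the bench.
- tool_block: Light wooden block 56 (x) x 132 (y) x 78 (z) mm, fixed, with three holes in a row along its y: the punch stands in the middle one, a precision screwdriver 46 mm to -y (its top 159 mm above the bench), a pen 46 mm to +y (top 108 mm). Free on both sides along x. Origin: centre of its underside.
- punch_hole (a point): Centre of the mouth of the punch's hole: 19 mm bore, 72 mm deep, in the middle of the block's top, 78 mm above the bench.
- punch: Automatic centre punch, steel, 132 mm long, 0.23 kg, standing point down in the tool block, hung on its flange. Origin: centre of the flange's underside, z up along the tool. Flange 24 mm across, z 0 to 6 mm; below it a barrel 16 mm across to z = -24 mm, tapering to a collet nut 10 mm across that ends at z = -34 mm.
- punch_grip (a point): Middle of the punch's knurled grip, 30 mm above its origin: a plain round bar 15 mm across that runs from the flange (z = 6 mm) to the top end (z = 70 mm). Fingertips that stand on the flange cannot slip down under load.
- punch_nut (a point): End of the collet nut, 34 mm below the punch's origin; from it the sliding point projects, 8 mm across, the last 9 mm a cone. The collet was set by hand: the point's end lies 22 to 34 mm beyond the nut (56 to 68 mm below the punch's origin), not measured. The point slides in as it is pressed.
- hammer (a point): Hammer hidden in the punch; its z in the punch's frame: 0 cocked, 2.5 mm let go. The point slides in against 2 N plus 2.5 N per mm. At 9 to 12 N (3 to 4 mm in) the hammer lets go and the load drops at once by 2 to 6 N; about 3 mm further the point is hard on its stop. Under about 1.5 N it resets.
- spare_blanks: Small stack of three bracket blanks lying loose on the bench, 60 x 44 x 9 mm. Bystander. Origin: centre of its underside.
- loupe: Black round loupe, 35 mm across, 26 mm high, loose. Bystander. Origin: centre of its underside.
- tape_roll: Roll of amber tape, 62 mm across, 20 mm high, loose. Bystander. Origin: centre of its underside.
- side_drive: Flat disk drive 70 x 100 x 9 mm, loose. Bystander. Origin: centre of its underside.

How it is judged (in metres and radians):
On the way, in this order (a step that is already met when the one before it is completed fails the run):
1. the leaf is folded right down (within 0.05 rad) (value of joint jig_leaf below 0.05 rad), for 0.2 s.
2. the punch, upright (within 0.12 rad) in the bush of the closed leaf, has snapped on the blank and still bears on it (z of hammer in the frame of punch above 0.0018 m and contact force between punch and blank above 0.5 N and value of joint jig_leaf below 0.05 rad and angle between punch's own z axis and vertical below 0.12 rad and horizontal distance between punch and bush below 0.008 m), for 0.1 s.
At the end, for the whole second after the job is handed in: The punch stands upright (within 0.1 rad), at rest and unloaded in its hole with the flange on the block (within 4 mm), the leaf is down (within 0.05 rad) and the blank lies in its nest (within 5 mm of the jig's middle) (distance between punch and punch_hole below 0.004 m and angle between punch's own z axis and vertical below 0.1 rad and linear speed of punch below 0.02 m/s and value of joint jig_leaf below 0.05 rad and z of hammer in the frame of punch below 0.001 m and horizontal distance between blank and jig below 0.005 m); the robot touches nothing.
It fails at once if the blank bears more than 16 N from the punch (contact force between punch and blank above 16 N).
It fails at once if a loose thing lying about is moved more than 12 mm (distance of any of spare_blanks, loupe, tape_roll, side_drive from where it was at the start of the episode above 0.012 m).
It also fails if it takes over 67 s, if anything falls off the work surface, if the arm or the gripper's body presses on something with over 40 N, if the wrist force passes 120 N, or if a joint passes its speed limit or range.

### The arm

A 7-joint arm with a two-finger parallel gripper is mounted at the origin on a cart in front of the work surface, level with it; the furniture and walls round the work are solid. World frame = base frame: x ahead of the robot, y to its left, z up, the work surface at z = 0. Lengths are in m, angles in degrees, forces in N, time in s.
With the tool pointing down it reaches from about 0.425 to 0.875 m from the base axis. Payload 4.7 kg.
Tool frame: the origin (TCP) lies at the very end of the fingers, on their centre line; the grasp point (between the pads) lies 19 mm behind it; z points along the fingers, y is the line along which they close (so a half turn about z gives the same grasp; the last joint's range is limited). The gripper opens to 87 mm and grips with 3 to 60 N. Pads are 19 mm wide; open, the fingers measure 117 mm over their backs; the gripper's body (75 mm by 190 mm) begins 51 mm behind the grasp point.
Start: joints at [76.209, 18.392, -4.016, 83.108, 1.295, 78.541, -3.26], TCP at [0.164, -0.629, 0.188] pointing down, gripper open.
Joint ranges: [-163.93, 163.93], [-17.29, 119.83], [-79.2, 71.16], [3.27, 140.29], [-89.18, 269.18], [5.43, 117.66], [-154.24, 154.24]. Speed limits (degrees/s): [147.25, 147.25, 180, 180, 180, 180, 180].

### API

Orientations are given as [roll, pitch, yaw] about the fixed x, y, z axes, in that order (R = Rz(yaw) Ry(pitch) Rx(roll)).
In Python, from cell import get_obs, read_camera, sign_off, silhouettes gives the robot as it stands.
- The arm moves only by the tool play_rows, never from a script. Its argument "steps" is a list that holds one entry, the list of rows, each a list of 7 numbers: the shift along the tool's x, y, z in m, then the turn, a rotation vector about the tool's x, y, z in rad, then the finger opening in m, from 0 to 0.087. A call has 1 to 12 rows; each row shifts and turns the commanded pose from where the row before left it, along the tool's axes as they then stand; what a row does not reach is not made up. A row lasts 1/10 s, in which the tool goes at most 50 mm and 8.59 degrees, less where a joint would pass 70% of its speed; a pose out of reach is approached as far as the arm can. A call is refused whole if a number of a shift passes 0.05 or a number of a turn 0.15, either way. A call with a gripper value outside its range is refused whole. The fingers move at their own pace and stop on an object; "force" is the grip in N (left out, the last holds). Time passes only in rows, so rows that do not move let the fingers close. It gives the time, the measured TCP pose, the force, the opening and the grip force at its end, in the units of the state.
- get_obs(): the state, without advancing time (a new reading comes with each control period).
- read_camera(name): name is "scene" or "top" or "wrist"; returns a dict with "frame" (480x640x3 uint8, red, green, blue), "intrinsics" (3x3 intrinsics, pixels), "view" (4x4, takes a point from world to camera coordinates). Camera axes: x right, y up, looking along -z (the intrinsics and any distortion apply to the point x, -y, -z); pixel columns grow to the right and rows downward; lengths in m; the calibration is good to about 2 mm. The wrist camera is an equidistant fisheye: a pixel r from the principal point sees the ray r / f radians off the axis. A picture is of the moment at which its call begins. There is no depth.
- sign_off(): hands the job in; it is judged then, once.
Trained networks look in the newest picture that a camera, given by its name, has taken for a name from the list of things; names that differ only in an ending like _2 or _b are one class to them, and where a whole thing is asked for, a point or a joint stands for the part that bears it (a point fixed in the world has none). Each returns a list of dicts, best first, with "p" (0 to 1); they miss things now and then, are a little off and sometimes report something else, mostly with a low value. They report only what shows in the picture. A call takes as long as a camera call.
- silhouettes(camera, name): "pixels" (480x640 bool, what is visible of it) and "extent" ([left, top, right, bottom] in pixels, round what is visible of it).
The state is a dict: "time_s": time; "qpos": joint angles; "joint_velocities": joint speeds; "effort": joint torques, N m; "tool_pos": TCP position; "tool_rot": TCP orientation; "force": force on the tool from outside, world axes, zero at the start; "wrist_torque": the same for the moment, N m; "grip_width": finger opening in m; "grasp_force": force on a finger pad.
Only numpy, scipy, OpenCV 4.12 (cv2) and the standard library are available. Lean on these libraries where they do the work, as an engineer would, in place of code of your own. Each camera call takes 0.05 s, during which the arm holds its last target. There are 200 camera calls.

## Working session

There is one attempt and no reset: what is moved stays moved. The work goes in short steps, Python scripts to look and compute and a tool call to move; the robot and the scene stay as the last step left them, time stands still between calls to the robot, and variables do not carry over. Pictures are saved under pics/ and viewed, at most 10 in all, crops included, and the job is handed in when it is done.

Besides the shell and the picture viewer there is one more tool, called after "Call:" as name(argument=value, ...), one argument or row to a line, values as JSON. play_rows: Moves the arm, as the interface text tells. Its arguments: {"type":"object","properties":{"steps":{"type":"array","items":{"type":"array","items":{"type":"array","items":{"type":"number"}}}},"force":{"type":"number"}},"required":["steps"]}

```bash
mkdir -p pics; ls
python3 - <<'E'
from cell import *
import cv2
o=get_obs();print({k:o[k] for k in('time_s','tool_pos','tool_rot','force','grip_width')})
for n in('scene','top'):
    r=read_camera(n);cv2.imwrite(f'pics/{n}0.png',r['frame'][:,:,::-1]);print(n,r['intrinsics'],r['view'])
    for t in('jig','jig_leaf','tool_block','punch','bush','blank','tape_roll','loupe','spare_blanks','side_drive'):
        s=silhouettes(n,t)
        print(t,[(round(float(d['p']),2),list(map(int,d['extent']))) for d in s[:2]])
E
```

```text
pics
{'time_s': 0.0, 'tool_pos': array([ 0.16363789, -0.62843733,  0.18717679]), 'tool_rot': array([-1.79893032e+02,  5.72615283e-03,  1.46020809e+01]), 'force': array([ 0.04185018,  1.02383158, -0.03771593]), 'grip_width': 0.08715448331683258}
scene [[490.98154245   0.         320.82011321]
 [  0.         490.98154245 236.75159019]
 [  0.           0.           1.        ]] [[-0.61004748 -0.79208658 -0.02099842  0.16883403]
 [ 0.51802841 -0.41874675  0.74585369 -0.41107888]
 [-0.59957372  0.44412838  0.66577874 -0.52681497]
 [ 0.          0.          0.          1.        ]]
jig [(0.62, [201, 231, 285, 322])]
jig_leaf [(0.69, [204, 231, 240, 280])]
tool_block [(0.86, [315, 167, 387, 260]), (0.38, [205, 231, 241, 282])]
punch [(0.56, [347, 178, 362, 215])]
bush [(0.89, [205, 234, 242, 285])]
blank [(0.78, [222, 270, 259, 297]), (0.41, [317, 167, 387, 260])]
tape_roll [(0.79, [307, 176, 335, 197]), (0.57, [206, 232, 240, 280])]
loupe [(0.61, [250, 203, 264, 221])]
spare_blanks [(0.89, [298, 342, 346, 375])]
side_drive [(0.84, [438, 278, 502, 315])]
top [[500.59117198   0.         308.69651999]
 [  0.         500.59117198 238.05372864]
 [  0.           0.           1.        ]] [[ 0.08321521 -0.99651874  0.00506307 -0.22315558]
 [ 0.96862607  0.08207784  0.23457785 -0.53179589]
 [-0.23417679 -0.01461622  0.97208415 -0.99796964]
 [ 0.          0.          0.          1.        ]]
jig [(0.8, [226, 202, 276, 261])]
jig_leaf [(0.57, [229, 201, 262, 217])]
tool_block [(0.91, [326, 227, 395, 271])]
punch []
bush [(0.78, [225, 202, 258, 214])]
blank [(0.83, [238, 215, 261, 244]), (0.69, [225, 204, 276, 260])]
tape_roll [(0.79, [374, 165, 402, 191]), (0.69, [238, 217, 261, 245])]
loupe [(0.58, [309, 156, 324, 173])]
spare_blanks [(0.83, [237, 308, 265, 341])]
side_drive []
```

Run:
```python
import cv2,numpy as np
a=cv2.imread('pics/top0.png')[140:350,200:480]; cv2.imwrite('pics/c1.png',cv2.resize(a,(800,600),interpolation=cv2.INTER_CUBIC))
a=cv2.imread('pics/scene0.png')[130:400,180:540]; cv2.imwrite('pics/c2.png',cv2.resize(a,(800,600),interpolation=cv2.INTER_CUBIC))
```

```text
(no output)
```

View pics/c1.png

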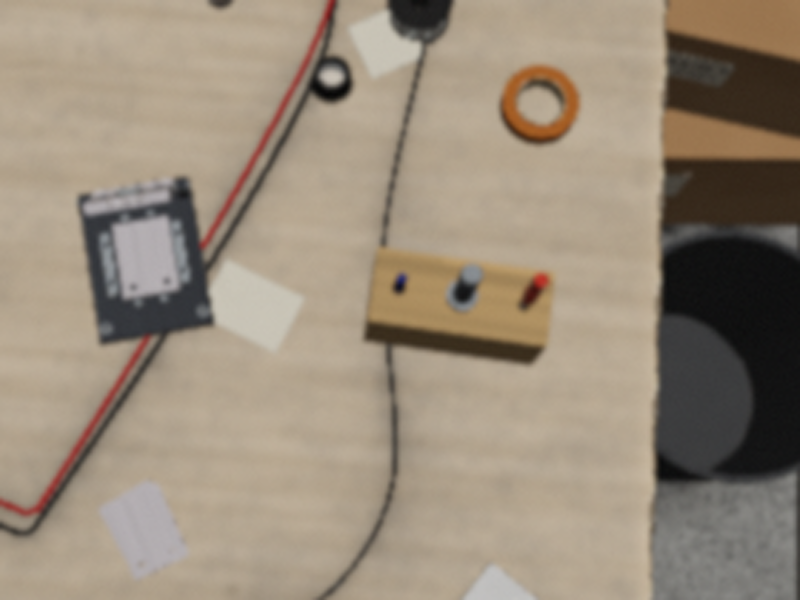

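View pics/c2.png

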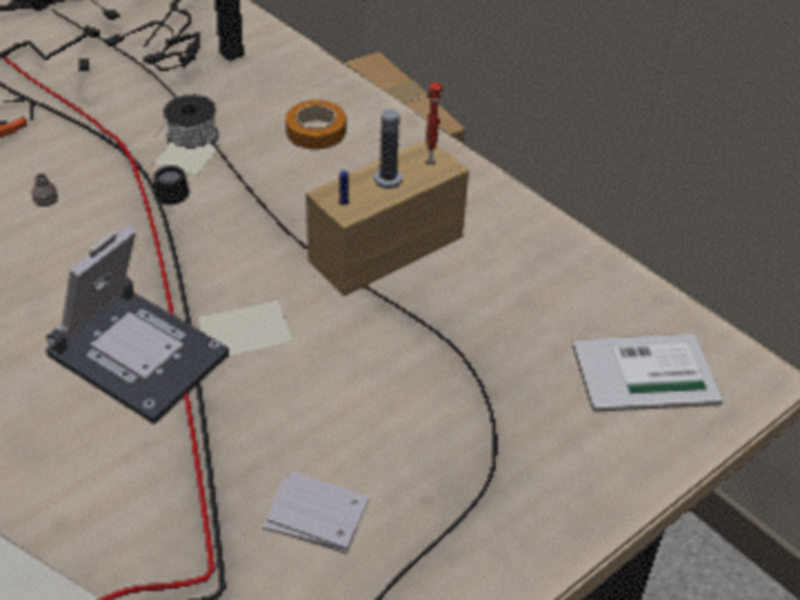

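The top crop shows the jig left (front corners at about (103,342) and (214,322)), with the leaf upright at its far side. The block is in the middle right, with the punch flange at about (463,299), the screwdriver to its right and the pen to its left. The scene crop agrees.

```bash
cat > h.py <<'E'
import numpy as np,cv2
from cell import *
def cam(n): return read_camera(n)
def ray(r,uv,fish=False):
    K=r['intrinsics'];V=r['view'];x=(uv[0]-K[0,2])/K[0,0];y=(uv[1]-K[1,2])/K[1,1]
    if fish:
        t=np.hypot(x,y);s=np.sin(t)/t if t>1e-9 else 1;d=np.array([x*s,-y*s,-np.cos(t)])
    else: d=np.array([x,-y,-1.])
    R=V[:3,:3];return -R.T@V[:3,3],R.T@d
def onz(r,uv,z,fish=False):
    c,d=ray(r,uv,fish);return c+d*(z-c[2])/d[2]
def proj(r,P,fish=False):
    K=r['intrinsics'];V=r['view'];p=V[:3,:3]@np.asarray(P,float)+V[:3,3];v=np.array([p[0],-p[1],-p[2]])
    if fish:
        n=np.hypot(v[0],v[1]);t=np.arctan2(n,v[2]);q=v[:2]/max(n,1e-12)*t
    else:q=v[:2]/v[2]
    return np.array([K[0,0]*q[0]+K[0,2],K[1,1]*q[1]+K[1,2]])
def Rt(o):
    from scipy.spatial.transform import Rotation as R
    return R.from_euler('xyz',o['tool_rot'],degrees=True).as_matrix()
E
python3 - <<'E'
from h import *
np.set_printoptions(precision=4,suppress=True)
T=cam('top');S=cam('scene')
c=lambda u,v:(200+u*.35,140+v*.35)
s=lambda u,v:(180+u*.45,130+v*.45)
for n,uv,z in(('jfl',(103,342),.014),('jfr',(214,322),.014),('jbr',(188,178),.014),('btl',(375,248),.078),('btr',(551,272),.078),('bbl',(368,323),.078),('bbr',(545,345),.078),('flange',(463,299),.081),('ptop',(471,273),.148),('blankc',(147,257),.017),('leaftop',(80,197),.1)):
    print(n,onz(T,c(*uv),z))
print('scene')
for n,uv,z in(('jfront',(154,417),.014),('jfr',(228,351),.014),('flange',(389,180),.081),('ptop',(391,115),.148),('bl1',(307,196),.078),('bl2',(344,220),.078),('bl3',(468,172),.078),('blankc',(138,344),.017),('pentop',(344,174),.108)):
    print(n,onz(S,s(*uv),z))
for t in('blank','loupe','spare_blanks','tape_roll'):
    for n,r in(('top',T),('scene',S)):
        q=silhouettes(n,t)
        if q:
            m=np.argwhere(q[0]['pixels']).mean(0)[::-1];print(t,n,round(q[0]['p'],2),onz(r,m,.013 if t!='blank' else .017))
E
```

```text
jfl [ 0.4984 -0.0219  0.014 ]
jfr [ 0.5212 -0.1055  0.014 ]
jbr [ 0.6353 -0.0735  0.014 ]
btl [ 0.5735 -0.2233  0.078 ]
btr [ 0.5662 -0.3533  0.078 ]
bbl [ 0.5168 -0.2223  0.078 ]
bbr [ 0.5114 -0.3514  0.078 ]
flange [ 0.5398 -0.2898  0.081 ]
ptop [ 0.5426 -0.2878  0.148 ]
blankc [ 0.5676 -0.0486  0.017 ]
leaftop [ 0.5877 -0.0064  0.1   ]
scene
jfront [ 0.4967 -0.0183  0.014 ]
jfr [ 0.5172 -0.0998  0.014 ]
flange [ 0.5394 -0.2857  0.081 ]
ptop [ 0.5395 -0.2857  0.148 ]
bl1 [ 0.5692 -0.2211  0.078 ]
bl2 [ 0.5258 -0.2259  0.078 ]
bl3 [ 0.508  -0.3477  0.078 ]
blankc [ 0.5663 -0.0462  0.017 ]
pentop [ 0.5433 -0.24    0.108 ]
blank top 0.6 [ 0.5663 -0.0467  0.017 ]
blank scene 0.81 [ 0.5668 -0.0442  0.017 ]
loupe top 0.59 [ 0.727  -0.1784  0.013 ]
loupe scene 0.52 [ 0.7302 -0.1775  0.013 ]
spare_blanks top 0.58 [ 0.3585 -0.0684  0.013 ]
spare_blanks scene 0.7 [ 0.356  -0.0627  0.013 ]
tape_roll top 0.94 [ 0.7209 -0.3474  0.013 ]
tape_roll scene 0.64 [ 0.7181 -0.3428  0.013 ]
```

Call:
play_rows(
  steps=[
    [[0.0348,-0.0257,-0.012,0,0,0,0],[0.0348,-0.0257,0,0,0,0,0],[0.0348,-0.0257,0,0,0,0,0],[0.0348,-0.0257,0,0,0,0,0],[0.0348,-0.0257,0,0,0,0,0],[0.0348,-0.0257,0,0,0,0,0],[0.0348,-0.0257,0,0,0,0,0],[0.0348,-0.0257,0,0,0,0,0],[0.0348,-0.0257,0,0,0,0,0]],
  ],
  force=20,
)

```text
time_s: 2.5
tool_pos: [0.4095, -0.3248, 0.2006]
tool_rot: [179.9, -0.0, 14.6]
force: [0.5, -0.2, 0.2]
grip_width: 0.023
grasp_force: 0.0
```

Call:
play_rows(
  steps=[
    [[0.0348,-0.0257,0,0,0,0,0],[0.0348,-0.0257,0,0,0,0,0],[0.0348,-0.0257,0,0,0,0,0],[0.0348,-0.0257,0,0,0,0,0],[0.0348,-0.0257,0,0,0,0,0],[0.0348,-0.0257,0,0,0,0,0],[0.0348,-0.0257,0,0,0,0,0],[0.0348,-0.0257,0,0,0,0,0],[0.0348,-0.0257,0,0,0,0,0],[0,0,0,0,0,0,0]],
  ],
)

```text
time_s: 3.5
tool_pos: [0.6552, -0.015, 0.1995]
tool_rot: [-179.7, -0.1, 15.1]
force: [-0.9, 0.7, 0.2]
grip_width: 0.0005
grasp_force: 0.0
```

Call:
play_rows(
  steps=[
    [[0,0.008,0.04,0,0,0,0],[0,0,0.04,0,0,0,0],[0,0,0.015,0,0,0,0],[0,0,0,0,0,0,0]],
  ],
)

```text
time_s: 3.9
tool_pos: [0.6532, -0.0319, 0.1027]
tool_rot: [-179.9, 0.3, 14.6]
force: [-0.9, 0.1, 0.5]
grip_width: 0.0009
grasp_force: 0.0
```

Run:
```python
from h import *
T=cam('scene');cv2.imwrite('pics/s1.png',cv2.resize(T['frame'][150:350,140:400,::-1],(780,600),interpolation=cv2.INTER_CUBIC))
# leaf closing path
for th in np.arange(1.5,-.01,-.15):
    r=.085;cx=50-1e3*r*np.cos(th)+4*np.sin(th);cz=22.5+1e3*r*np.sin(th)+4*np.cos(th);print(round(th,2),round(cx+9.5,1),round(cz,1))
```

```text
1.5 57.5 107.6
1.35 44.8 106.3
1.2 32.4 103.2
1.05 20.7 98.2
0.9 9.8 91.6
0.75 0.0 83.4
0.6 -8.4 73.8
0.45 -15.3 63.1
0.3 -20.5 51.4
0.15 -23.9 39.2
0.0 -25.5 26.5
```

View pics/s1.png

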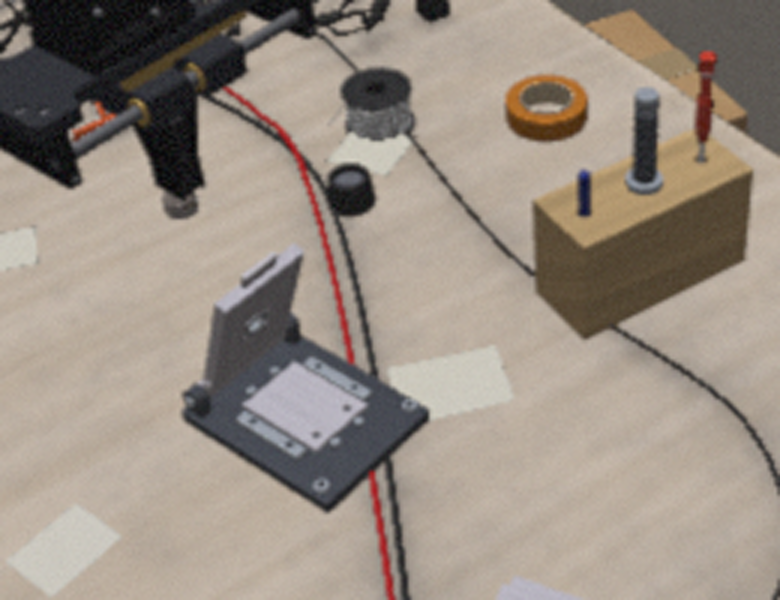

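Call:
play_rows(
  steps=[
    [[-0.03,-0.004,-0.004,0,0,0,0],[-0.0127,0,0.0013,0,0,0,0],[-0.0124,0,0.0031,0,0,0,0],[-0.0117,0,0.005,0,0,0,0],[-0.0109,0,0.0066,0,0,0,0],[-0.0098,0,0.0082,0,0,0,0],[-0.0084,0,0.0096,0,0,0,0],[-0.0069,0,0.0107,0,0,0,0]],
  ],
)

```text
time_s: 4.75
tool_pos: [0.556, -0.0535, 0.0662]
tool_rot: [179.9, -0.2, 14.6]
force: [0.4, -0.3, -0.5]
grip_width: 0.0004
grasp_force: 0.0
```

Call:
play_rows(
  steps=[
    [[-0.0052,0,0.0117,0,0,0,0],[-0.0034,0,0.0122,0,0,0,0],[-0.0016,0,0.01,0,0,0,0],[0,0,0,0,0,0,0]],
  ],
)

```text
time_s: 5.15
tool_pos: [0.5435, -0.0557, 0.0289]
tool_rot: [-179.9, 0.2, 14.6]
force: [-0.8, -0.5, -0.3]
grip_width: 0.0005
grasp_force: 0.0
```

Now press lightly to the stop.

Call:
play_rows(
  steps=[
    [[0,0,0.002,0,0,0,0],[0,0,0.002,0,0,0,0],[0,0,0,0,0,0,0]],
  ],
)

```text
time_s: 5.45
tool_pos: [0.5454, -0.0557, 0.0269]
tool_rot: [180.0, -0.0, 14.6]
force: [-0.8, 0.2, -0.3]
grip_width: 0.0003
grasp_force: 0.0
```

Call:
play_rows(
  steps=[
    [[0,0,0.001,0,0,0,0],[0,0,0.001,0,0,0,0],[0,0,0,0,0,0,0]],
  ],
)

```text
time_s: 5.75
tool_pos: [0.545, -0.0559, 0.0248]
tool_rot: [180.0, 0.0, 14.6]
force: [-0.1, -0.2, 0.2]
grip_width: 0.0006
grasp_force: 0.0
```

Run:
```python
from h import *
T=cam('scene');cv2.imwrite('pics/s2.png',cv2.resize(T['frame'][190:340,160:355,::-1],(780,600),interpolation=cv2.INTER_CUBIC))
```

```text
(no output)
```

View pics/s2.png

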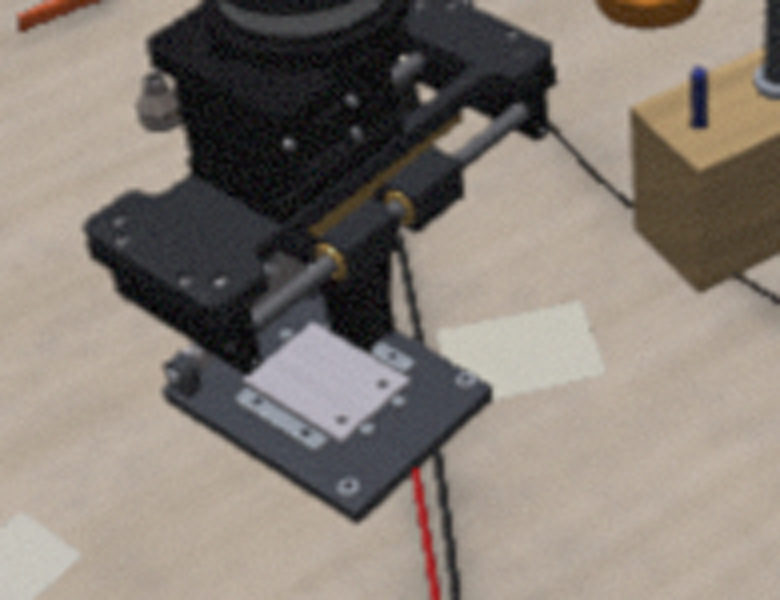

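The leaf is still upright at crop (290,310), and the fingers come down behind the blank near (365,335). I'll compare this with where the TCP should project.

Run:
```python
from h import *
T=cam('scene')
print('s1 tip',proj(T,(.653,-.032,.103)),'seen 200,218')
o=get_obs();p=proj(T,o['tool_pos']);print(o['tool_pos'],'now crop',(p-[160,190])*4)
c=np.array([.567,-.047,0]);x=np.array([.967,.254,0]);y=np.array([-.254,.967,0])
for q in((-.06,.045,.014),(-.06,-.045,.014),(.06,-.045,.014),(.06,.045,.014),(.05,0,.0225),(.05,.031,.12),(.05,-.031,.12)):
    p=proj(T,c+x*q[0]+y*q[1]+[0,0,q[2]]);print(q,p,(p-[160,190])*4)
p=proj(cam('top'),o['tool_pos']);print(p)
for n in('top','scene'):
  for t in('jig_leaf','bush'):
    print(n,t,[(round(float(d['p']),2),list(map(int,d['extent']))) for d in silhouettes(n,t)])
T=cam('top');cv2.imwrite('pics/t2.png',cv2.resize(T['frame'][140:350,160:440,::-1],(800,600),interpolation=cv2.INTER_CUBIC))
```

```text
s1 tip [203.55885164 226.8540889 ] seen 200,218
[ 0.54506783 -0.05588756  0.02487048] now crop [369.98601685 384.71409949]
(-0.06, 0.045, 0.014) [249.23539427 317.20930712] [356.94157709 508.83722849]
(-0.06, -0.045, 0.014) [284.31517144 285.35483386] [497.26068575 381.41933543]
(0.06, -0.045, 0.014) [236.52601375 257.50473451] [306.10405502 270.01893803]
(0.06, 0.045, 0.014) [200.83680887 285.67440031] [163.34723549 382.69760123]
(0.05, 0, 0.0225) [222.26251746 270.26780295] [249.05006984 321.07121182]
(0.05, 0.031, 0.12) [199.53380641 239.81701989] [158.13522565 199.26807954]
(0.05, -0.031, 0.12) [226.58943675 220.45347744] [266.35774701 121.81390974]
[253.21730397 239.22811608]
top jig_leaf [(0.47, [373, 163, 402, 188])]
top bush []
scene jig_leaf []
scene bush [(0.58, [204, 256, 235, 283])]
```

View pics/t2.png

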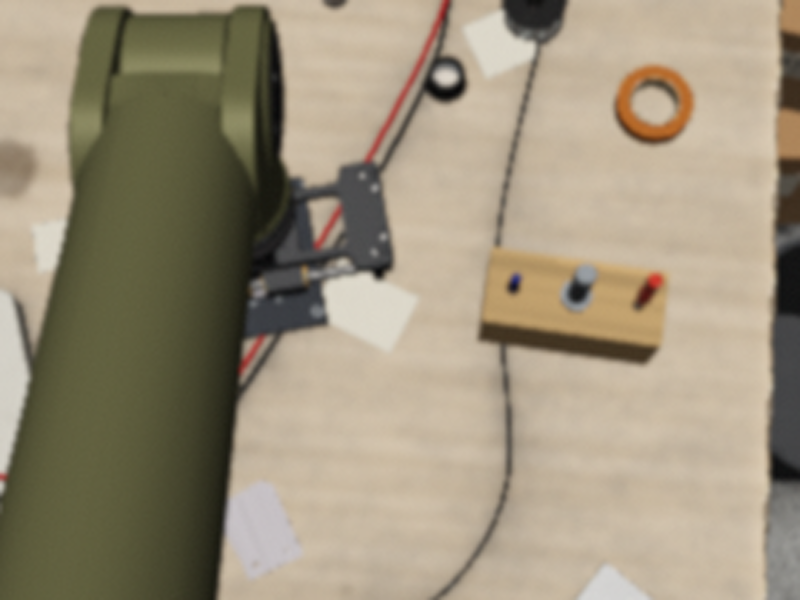

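Call:
play_rows(
  steps=[
    [[0,0,-0.04,0,0,0,0],[0,0,-0.04,0,0,0,0],[0,0,-0.04,0,0,0,0],[0,0,-0.04,0,0,0,0],[0,0,0,0,0,0,0]],
  ],
)

```text
time_s: 6.65
tool_pos: [0.549, -0.0558, 0.1912]
tool_rot: [179.7, -0.6, 14.6]
force: [0.7, 0.2, -0.1]
grip_width: 0.0005
grasp_force: 0.0
```

Run:
```python
from h import *
T=cam('scene');W=cam('wrist');o=get_obs()
print(o['tool_pos'],proj(T,o['tool_pos']),'crop',(proj(T,o['tool_pos'])-[140,100])*2)
c=W['view'];print(W['intrinsics'],-c[:3,:3].T@c[:3,3],c[:3,:3]);print(proj(W,o['tool_pos'],True))
a=cv2.resize(T['frame'][100:340,140:340,::-1],(400,480),interpolation=cv2.INTER_CUBIC)
b=cv2.resize(W['frame'][:,:,::-1],(400,300));b=np.vstack([b,np.zeros((180,400,3),np.uint8)])
cv2.imwrite('pics/m3.png',np.hstack([a,b]))
```

```text
[ 0.54563837 -0.0559064   0.18577029] [240.42208823 214.94007359] crop [200.84417646 229.88014718]
[[371.64829954   0.         323.23626339]
 [  0.         371.64829954 241.52328603]
 [  0.           0.           1.        ]] [ 0.6157016  -0.03586382  0.38614582] [[ 0.25275784 -0.96752353  0.00342064]
 [ 0.93362667  0.24297181 -0.26326021]
 [ 0.25387932  0.06973468  0.9647188 ]]
[324.97644629 272.11692487]
```

View pics/m3.png

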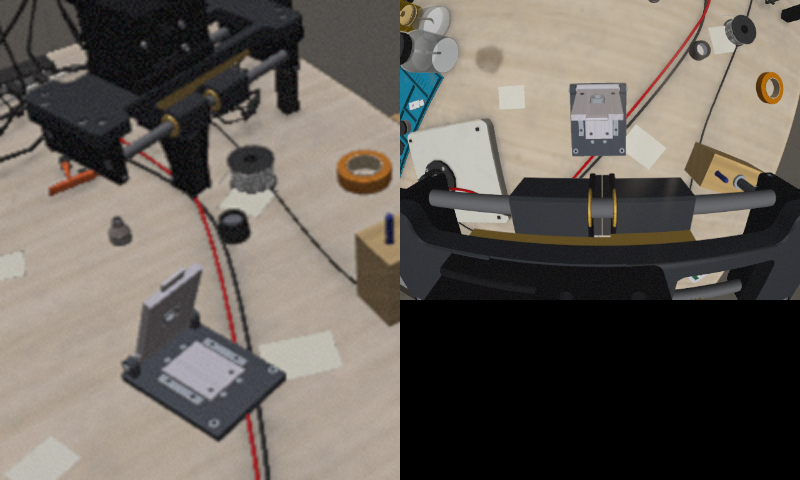

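The fingertip shows at scene px (238,196), about 19 px above the predicted TCP, and the leaf is upright and untouched. I'll work out the real tip height.

Run:
```python
from h import *
T=cam('scene');W=cam('wrist');o=get_obs();t=o['tool_pos'];x=Rt(o)
print(t,o['qpos'],o['time_s'])
for dz in(0,.01,.02,.03,.04,.05):
    print(dz,proj(T,t+[0,0,dz]),proj(W,t+[0,0,dz],True), 'edge+',proj(T,t+[0,0,dz]-x[:,0]*.0095+x[:,1]*.0))
cv2.imwrite('pics/z4.png',np.hstack([cv2.resize(T['frame'][150:230,200:280,::-1],(400,400),interpolation=cv2.INTER_CUBIC),cv2.resize(W['frame'][240:400,245:405,::-1],(400,400),interpolation=cv2.INTER_CUBIC)]))
```

```text
[ 0.54411002 -0.05587061  0.18354011] [ 34.8748985    8.44327797 -34.77123119  97.17740583   4.94208296
  76.04679234 -76.21297276] 6.85
0 [241.09867564 216.56093364] [325.32581179 271.31755103] edge+ [245.52990429 218.88879893]
0.01 [240.25240045 211.49232327] [325.43220403 277.67259794] edge+ [244.71818184 213.81062875]
0.02 [239.39094559 206.33279695] [325.54852829 284.64223389] edge+ [243.89181144 208.64082034]
0.03 [238.51389892 201.0798864 ] [325.67614602 292.31444583] edge+ [243.05039298 203.37687063]
0.04 [237.62083328 195.73103317] [325.81665537 300.79345829] edge+ [242.19351165 198.01618454]
0.05 [236.71130576 190.2835845 ] [325.97193686 310.20320121] edge+ [241.32073725 192.55607075]
```

View pics/z4.png

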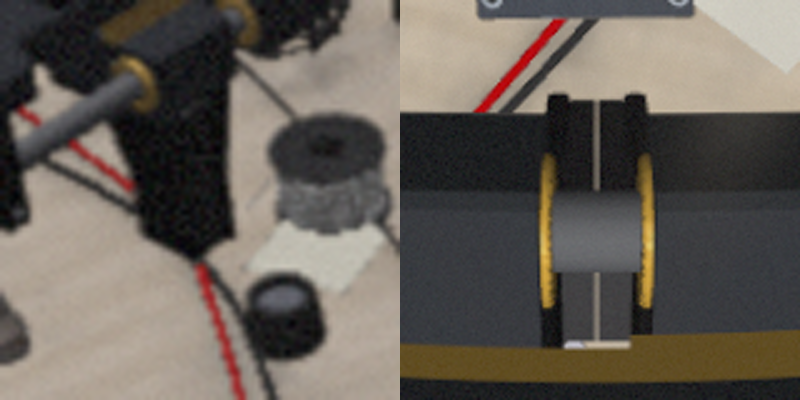

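Run:
```python
from h import *
T=cam('scene');W=cam('wrist');o=get_obs();t=np.array([.5446,-.0559,.1845]);x=Rt(o);c=T['view'];print('cam',-c[:3,:3].T@c[:3,3],o['tool_pos'],o['qpos'],o['time_s'])
for dz in(0,.01,.02,.03):
  for a,b in((-.0095,-.015),(-.0095,.015),(.0095,-.015),(.0095,.015)):
    P=t+x@[a,b,-dz];print(dz,a,b,proj(T,P).round(1),proj(W,P,True).round(1))
from scipy.optimize import brentq
```

```text
cam [8.28996021e-05 1.95566707e-01 6.60892158e-01] [ 0.54396415 -0.05583293  0.18316394] [ 34.87338582   8.47698591 -34.76979296  97.18826772   4.94111524
  76.04882329 -76.20858518] 6.95
0 -0.0095 -0.015 [238.3 223.3] [299.7 286.3]
0 -0.0095 0.015 [252.1 213.3] [352.2 286.3]
0 0.0095 -0.015 [229.5 218.6] [299.1 254.6]
0 0.0095 0.015 [243.3 208.8] [353.1 254.6]
0.01 -0.0095 -0.015 [237.4 218.2] [298.7 293.2]
0.01 -0.0095 0.015 [251.4 208.2] [353.6 293.2]
0.01 0.0095 -0.015 [228.5 213.5] [297.9 260.3]
0.01 0.0095 0.015 [242.5 203.7] [354.6 260.3]
0.02 -0.0095 -0.015 [236.5 213. ] [297.5 300.9]
0.02 -0.0095 0.015 [250.6 203. ] [355.  300.8]
0.02 0.0095 -0.015 [227.6 208.3] [296.6 266.6]
0.02 0.0095 0.015 [241.7 198.5] [356.2 266.6]
0.03 -0.0095 -0.015 [235.6 207.7] [296.2 309.2]
0.03 -0.0095 0.015 [249.8 197.7] [356.6 309.2]
0.03 0.0095 -0.015 [226.6 203. ] [295.2 273.5]
0.03 0.0095 0.015 [240.8 193.3] [357.9 273.5]
```

Both views put the real fingertips about 38 mm above the reported TCP. The first sweep therefore passed over the leaf without touching it. I'll use effective tip z = TCP z + 0.038 and verify that by contact.

Call:
play_rows(
  steps=[
    [[0.039,0,0,0,0,0,0],[0.039,0,0,0,0,0,0],[0.039,0,0,0,0,0,0],[0,0,0,0,0,0,0],[0,0,0.04,0,0,0,0],[0,0,0.04,0,0,0,0],[0,0,0.033,0,0,0,0],[0,0,0,0,0,0,0],[0,0,0,0,0,0,0]],
  ],
)

```text
time_s: 7.85
tool_pos: [0.6575, -0.0265, 0.0717]
tool_rot: [-180.0, 0.1, 14.6]
force: [0.0, -0.4, 0.1]
grip_width: 0.0005
grasp_force: 0.0
```

Call:
play_rows(
  steps=[
    [[-0.033,0,0,0,0,0,0],[-0.0127,0,0.003,0,0,0,0],[-0.0124,0,0.0031,0,0,0,0],[-0.0117,0,0.005,0,0,0,0],[0,0,0,0,0,0,0]],
  ],
)

```text
time_s: 8.35
tool_pos: [0.591, -0.0448, 0.0631]
tool_rot: [179.9, -0.1, 14.6]
force: [0.5, -0.2, -0.2]
grip_width: 0.0001
grasp_force: 0.0
```

Run:
```python
from h import *
S=cam('scene');o=get_obs();print(o['force'],o['tool_pos'])
for t in('jig_leaf','bush','blank'): print(t,[(round(float(d['p']),2),list(map(int,d['extent']))) for d in silhouettes('scene',t)])
cv2.imwrite('pics/s5.png',cv2.resize(S['frame'][190:340,160:355,::-1],(780,600),interpolation=cv2.INTER_CUBIC))
```

```text
[-0.03123655 -0.65850073  0.81194551] [ 0.59187411 -0.04440577  0.06315152]
jig_leaf [(0.68, [345, 179, 361, 216]), (0.65, [204, 235, 245, 279]), (0.34, [200, 237, 284, 319])]
bush []
blank [(0.96, [221, 270, 257, 301])]
```

```bash
cat >> h.py <<'E'
JC=np.array([.567,-.047,0]);JX=np.array([.967,.254,0]);JY=np.array([-.254,.967,0])
def leafbox(r,th):
    P=[]
    for rr,w in((0,.031),(.095,.031),(.105,.013)):
        for s in(-w,w):
            for n in(-.004,.004):
                P.append(proj(r,JC+JX*(.05-rr*np.cos(th)+n*np.sin(th))+JY*s+[0,0,.0225+rr*np.sin(th)+n*np.cos(th)]))
    P=np.array(P);return np.r_[P.min(0),P.max(0)].round()
E
python3 - <<'E'
from h import *
S=cam('scene')
for th in(1.6,1.5,1.4,1.3,1.2,1.1,1.,.9):print(th,leafbox(S,th))
d=[d for d in silhouettes('scene','jig_leaf') if d['extent'][0]<260][0];m=d['pixels'];print(m.sum(),d['extent'])
for v in range(230,282,5): u=np.flatnonzero(m[v]);print(v,(u.min(),u.max()) if len(u) else None)
E
```

```text
1.6 [197. 220. 236. 281.]
1.5 [201. 222. 236. 281.]
1.4 [205. 225. 236. 281.]
1.3 [208. 227. 239. 282.]
1.2 [208. 231. 243. 282.]
1.1 [208. 234. 247. 282.]
1.0 [208. 238. 251. 282.]
0.9 [208. 242. 254. 282.]
609 [205.3, 237.2, 246.3, 283.4]
230 None
235 None
240 (np.int64(240), np.int64(246))
245 (np.int64(231), np.int64(244))
250 (np.int64(226), np.int64(241))
255 (np.int64(220), np.int64(238))
260 (np.int64(216), np.int64(235))
265 (np.int64(214), np.int64(230))
270 (np.int64(212), np.int64(224))
275 (np.int64(208), np.int64(218))
280 (np.int64(208), np.int64(212))
```

View pics/s5.png

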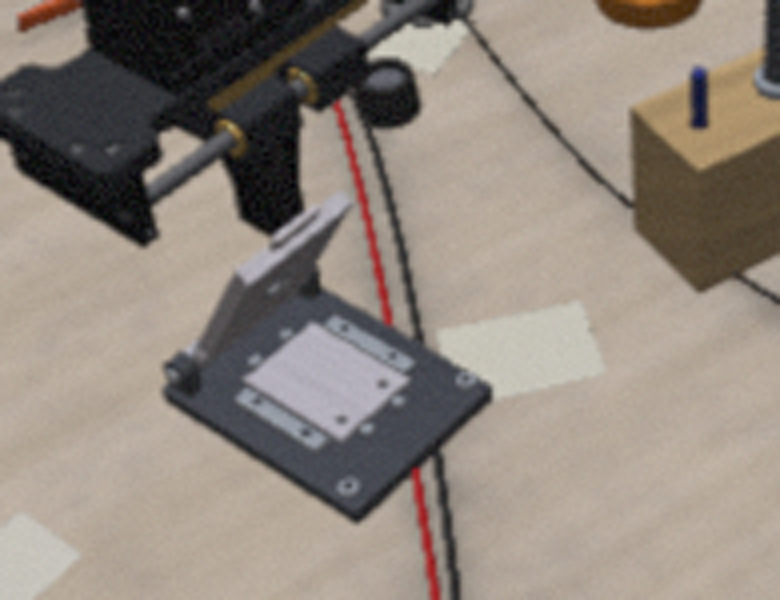

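The leaf is now being pushed, at about 1.1 rad, with the finger behind its edge at crop (270,225). I'll continue the arc.

Call:
play_rows(
  steps=[
    [[-0.0035,0,0.003,0,0,0,0],[-0.0109,0,0.0066,0,0,0,0],[-0.0098,0,0.0082,0,0,0,0],[-0.0084,0,0.0096,0,0,0,0],[-0.0069,0,0.0107,0,0,0,0],[-0.0052,0,0.0117,0,0,0,0],[-0.0034,0,0.0122,0,0,0,0],[-0.0016,0,0.0105,0,0,0,0],[0,0,0,0,0,0,0]],
  ],
)

```text
time_s: 9.55
tool_pos: [0.5425, -0.0567, -0.008]
tool_rot: [179.9, 0.2, 14.6]
force: [-13.6, 1.2, 34.8]
grip_width: 0.001
grasp_force: 17.8
```

Call:
play_rows(
  steps=[
    [[0,0,0.001,0,0,0,0],[0,0,0.001,0,0,0,0],[0,0,0,0,0,0,0]],
  ],
)

```text
time_s: 9.85
tool_pos: [0.5426, -0.0567, -0.0082]
tool_rot: [179.8, 0.2, 14.6]
force: [-17.8, 1.2, 46.5]
grip_width: 0.0001
grasp_force: 23.8
```

Contact: the leaf is down, with the tip about 35 mm above the reported TCP. I'll back off.

Call:
play_rows(
  steps=[
    [[0,0,-0.005,0,0,0,0],[0,0,-0.005,0,0,0,0],[0,0,-0.04,0,0,0,0],[0,0,-0.045,0,0,0,0],[0,0,-0.045,0,0,0,0],[0,0,-0.03,0,0,0,0],[0,0,0,0,0,0,0]],
  ],
)

```text
time_s: 10.55
tool_pos: [0.5458, -0.0566, 0.1603]
tool_rot: [179.8, -0.4, 14.6]
force: [-0.2, -0.1, 0.4]
grip_width: 0.0006
grasp_force: 0.0
```

Run:
```python
from h import *
S=cam('scene');W=cam('wrist');o=get_obs();print(o['force'],o['tool_pos'],o['tool_rot'])
for th in(0,.1,.2):print(th,leafbox(S,th))
for cn,r in(('scene',S),('wrist',W)):
  for t in('jig_leaf','bush','blank','punch','tool_block'): 
    for d in silhouettes(cn,t)[:2]:
        m=np.argwhere(d['pixels']).mean(0)[::-1];print(cn,t,round(float(d['p']),2),list(map(int,d['extent'])),m.round(1),onz(r,m,.0265,cn=='wrist').round(4))
K=cv2.resize(W['frame'][100:340,180:440,::-1],(650,600),interpolation=cv2.INTER_CUBIC);cv2.imwrite('pics/w6.png',K)
```

```text
[-0.10161887 -0.34216522 -0.24450244] [ 0.54256871 -0.05665721  0.15569579] [1.79991450e+02 1.27676108e-02 1.45885166e+01]
0 [209. 259. 273. 306.]
0.1 [209. 259. 272. 303.]
0.2 [209. 259. 271. 299.]
scene jig_leaf 0.76 [205, 259, 270, 304] [239.1 281.8] [ 0.5674 -0.0422  0.0265]
scene bush 0.75 [205, 259, 273, 307] [239.  282.2] [ 0.5667 -0.0416  0.0265]
scene bush 0.46 [348, 181, 360, 217] [354.4 197.5] [ 0.6257 -0.3595  0.0265]
scene blank 0.64 [315, 166, 389, 262] [353.7 225.1] [ 0.5578 -0.2998  0.0265]
scene punch 0.52 [346, 179, 360, 217] [354.3 196.9] [ 0.6275 -0.361   0.0265]
scene tool_block 0.66 [318, 165, 393, 262] [353.7 225.1] [ 0.5577 -0.2998  0.0265]
wrist jig_leaf 0.67 [278, 131, 357, 257] [316.5 188.5] [ 0.5714 -0.0422  0.0265]
wrist bush 0.95 [278, 129, 352, 254] [316.3 188.7] [ 0.5712 -0.0421  0.0265]
wrist blank 0.46 [307, 191, 327, 205] [316.5 197.4] [ 0.5635 -0.0442  0.0265]
wrist punch 0.82 [548, 287, 573, 309] [559.3 297.2] [ 0.5296 -0.3355  0.0265]
wrist punch 0.45 [471, 52, 510, 91] [491.1  71.9] [ 0.724  -0.1706  0.0265]
wrist tool_block 0.87 [466, 231, 587, 309] [516.7 274. ] [ 0.5423 -0.2645  0.0265]
```

Call:
play_rows(
  steps=[
    [[0,0,-0.02,0,0,-0.1404,0.087],[0,0,0,0,0,-0.1404,0.087],[0,0,0,0,0,-0.1404,0.087],[0,0,0,0,0,-0.1404,0.087],[0,0,0,0,0,-0.1404,0.087],[0,0,0,0,0,-0.1404,0.087],[0,0,0,0,0,-0.1404,0.087],[0,0,0,0,0,-0.1404,0.087],[0,0,0,0,0,-0.1404,0.087],[0,0,0,0,0,0,0.087]],
  ],
)

```text
time_s: 12.15
tool_pos: [0.5426, -0.0565, 0.1762]
tool_rot: [-180.0, -0.0, 87.0]
force: [-0.6, 0.8, 0.0]
grip_width: 0.0726
grasp_force: 0.0
```

Call:
play_rows(
  steps=[
    [[-0.0385,0.0016,0,0,0,0,0.087],[-0.0385,0.0016,0,0,0,0,0.087],[-0.0385,0.0016,0,0,0,0,0.087],[-0.0385,0.0016,0,0,0,0,0.087],[-0.0385,0.0016,0,0,0,0,0.087],[-0.0385,0.0016,0,0,0,0,0.087],[0,0,0,0,0,0,0.087],[0,0,0,0,0,0,0.087]],
  ],
)

```text
time_s: 12.95
tool_pos: [0.5397, -0.2886, 0.1757]
tool_rot: [-180.0, -0.1, 86.7]
force: [1.3, 0.4, -0.6]
grip_width: 0.0874
grasp_force: 0.0
```

Run:
```python
from h import *
W=cam('wrist');T=cam('top');S=cam('scene');o=get_obs();print(o['force'],o['tool_pos'],o['tool_rot'])
for cn,r in(('wrist',W),('top',T),('scene',S)):
  cv2.imwrite(f'pics/b_{cn}.png',r['frame'][:,:,::-1])
  for t,z in(('bush',.0265),('jig_leaf',.0265),('punch',.13),('tool_block',.078)): 
    for d in silhouettes(cn,t)[:2]:
        m=np.argwhere(d['pixels']).mean(0)[::-1];print(cn,t,round(float(d['p']),2),list(map(int,d['extent'])),m.round(1),onz(r,m,z,cn=='wrist').round(4))
W1=W['frame'][:,:,::-1]
a=T['frame'][195:270,220:280,::-1]
p=proj(W,(.5405,-.2877,.148),True);print('punch top pred',p,'TCP',proj(W,o['tool_pos']+[0,0,.035],True));u,v=p.astype(int)
cv2.imwrite('pics/m7.png',np.hstack([cv2.resize(a,(320,400),interpolation=cv2.INTER_CUBIC),cv2.resize(W1[140:400,190:450],(400,400),interpolation=cv2.INTER_CUBIC)]))
```

```text
[-0.59486495  0.39230882  0.48769106] [ 0.54065423 -0.28580726  0.17638663] [ 1.79986998e+02 -2.75352558e-02  8.70636623e+01]
wrist bush 0.79 [296, 0, 341, 12] [315.    3.6] [ 0.5424 -0.0799  0.0265]
wrist jig_leaf 0.56 [297, 0, 344, 12] [314.5   3.5] [ 0.542  -0.0798  0.0265]
wrist punch 0.74 [310, 215, 344, 265] [328.1 239.6] [ 0.542  -0.2807  0.13  ]
wrist tool_block 0.74 [290, 146, 367, 314] [327.5 222.9] [ 0.5422 -0.2808  0.078 ]
wrist tool_block 0.63 [299, 1, 345, 13] [315.5   3.7] [ 0.5428 -0.1     0.078 ]
top bush 0.84 [232, 203, 263, 255] [249.3 228.3] [ 0.5686 -0.0447  0.0265]
top jig_leaf 0.76 [235, 200, 268, 259] [249.7 228.4] [ 0.5685 -0.0457  0.0265]
scene bush 0.78 [203, 258, 270, 307] [238.7 282.1] [ 0.5673 -0.0414  0.0265]
scene jig_leaf 0.68 [206, 258, 270, 304] [239.3 281.6] [ 0.5677 -0.0428  0.0265]
scene punch 0.78 [347, 180, 361, 217] [354.3 199.6] [ 0.5193 -0.265   0.13  ]
scene punch 0.28 [440, 276, 503, 317] [469.8 297.4] [ 0.2436 -0.244   0.13  ]
scene tool_block 0.95 [317, 168, 386, 258] [353.8 225.3] [ 0.512  -0.2594  0.078 ]
punch top pred [326.62917284 257.65218095] TCP [327.84209606 295.10001837]
```

View pics/m7.png

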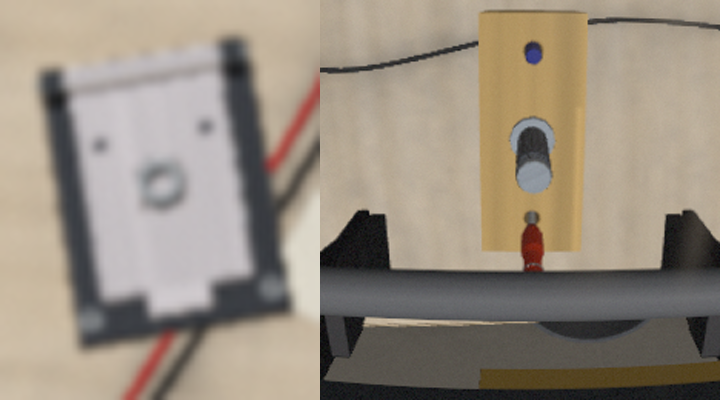

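The leaf is flat. In the top view the bush is at px about (250.2,229.5). In the wrist view the punch top is at px (329.1,254.4) and the flange at (327.8,231).

Run:
```python
from h import *
W=cam('wrist');T=cam('top');o=get_obs();print(o['tool_pos'])
print('ptop',onz(W,(329.1,254.4),.148,True),'flange',onz(W,(327.8,231),.082,True),'bush top',onz(T,(250.2,229.5),.0305))
for a,b in(((480,12),(.078,0)),((587,12),0),((481,248),0),((580,251),0)):
    pass
c=lambda u,v:(190+(u-320)*.65,140+v*.65)
for q in((480,12),(587,12),(481,248),(580,251)):print(onz(W,c(*q),.078,True))
print('screw top pred',proj(W,(.539,-.334,.159),True))
# bush by Hough in top + scene
for n,ext in(('top',(225,200,285,265)),('scene',(200,255,285,325))):
    r=cam(n);u0,v0,u1,v1=ext;g=cv2.cvtColor(cv2.resize(r['frame'][v0:v1,u0:u1],None,fx=8,fy=8,interpolation=cv2.INTER_CUBIC),cv2.COLOR_RGB2GRAY)
    cs=cv2.HoughCircles(cv2.GaussianBlur(g,(9,9),2),cv2.HOUGH_GRADIENT,1,40,param1=60,param2=18,minRadius=24,maxRadius=50)
    if cs is not None:
        for q in cs[0][:4]:print(n,q,onz(r,(u0+(q[0]-3.5)/8,v0+(q[1]-3.5)/8),.0305))
```

```text
[ 0.54008961 -0.28771251  0.17621206]
ptop [ 0.54260402 -0.28483197  0.148     ] flange [ 0.5425119  -0.28589936  0.082     ] bush top [ 0.56507266 -0.04760948  0.0305    ]
[ 0.51923049 -0.2177336   0.078     ]
[ 0.57413339 -0.22043917  0.078     ]
[ 0.51051718 -0.34851941  0.078     ]
[ 0.56676697 -0.35339874  0.078     ]
screw top pred [327.32062207 330.75211689]
top [421.5 333.5  41.5] [ 0.54369394 -0.10941204  0.0305    ]
scene [280.5  32.5  37.8] [ 0.61984303 -0.06410494  0.0305    ]
```

Call:
play_rows(
  steps=[
    [[0.002,0.0015,0,0,0,0,0.087],[0,0,0.03,0,0,0,0.087],[0,0,0.03,0,0,0,0.087],[0,0,0.03,0,0,0,0.087],[0,0,0.01,0,0,0,0.087],[0,0,0,0,0,0,0.087],[0,0,0,0,0,0,0.087]],
  ],
)

```text
time_s: 14.6
tool_pos: [0.5427, -0.2859, 0.0776]
tool_rot: [179.9, 0.0, 87.0]
force: [-0.4, -0.8, 0.2]
grip_width: 0.0871
grasp_force: 0.0
```

Run:
```python
from h import *
S=cam('scene');W=cam('wrist');o=get_obs();print(o['tool_pos'],o['force'])
t=o['tool_pos'];print('scene punchtop pred',proj(S,(.5415,-.286,.148)), 'flange',proj(S,(.5415,-.286,.084)),'tips',[proj(S,t+Rt(o)@[0,s*.044,-.035]) for s in(-1,1)],'body',[proj(S,t+Rt(o)@[-.0375*0,s*.09,-.105]) for s in(-1,1)])
a=cv2.resize(S['frame'][110:270,280:440,::-1],(480,480),interpolation=cv2.INTER_CUBIC)
cv2.imwrite('pics/m8.png',np.hstack([a,cv2.resize(W['frame'][140:400,240:410,::-1],(314,480),interpolation=cv2.INTER_CUBIC)]))
```

```text
[ 0.54307904 -0.28625248  0.0782085 ] [ 0.04831314 -0.54641911 -0.30205388]
scene punchtop pred [355.36984544 181.18985395] flange [354.48934798 209.15958843] tips [array([369.47261987, 208.38172324]), array([340.28133068, 184.9329704 ])] body [array([389.15808043, 189.07805173]), array([325.84939852, 142.51611685])]
```

View pics/m8.png

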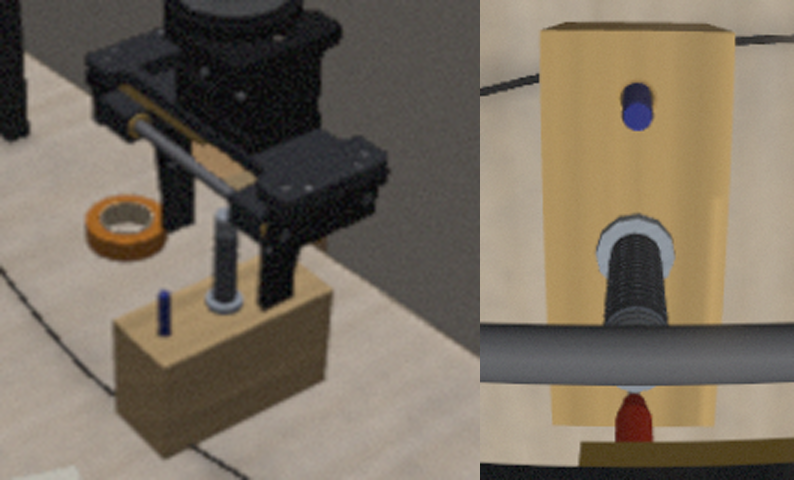

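The near fingertip is at scene px (372,212), as predicted with the 35 mm offset. The fingers straddle the punch and the body is clear above it. I'll descend gently.

Call:
play_rows(
  steps=[
    [[0,0,0.005,0,0,0,0.087],[0,0,0.005,0,0,0,0.087],[0,0,0,0,0,0,0.087]],
  ],
)

```text
time_s: 15.0
tool_pos: [0.5412, -0.2856, 0.0656]
tool_rot: [-179.9, -0.0, 87.0]
force: [-0.1, -0.4, 0.1]
grip_width: 0.0871
grasp_force: 0.0
```

Call:
play_rows(
  steps=[
    [[0,0,0.004,0,0,0,0.087],[0,0,0.004,0,0,0,0.087],[0,0,0,0,0,0,0.087]],
  ],
)

```text
time_s: 15.3
tool_pos: [0.5412, -0.2855, 0.0574]
tool_rot: [-179.9, -0.0, 87.0]
force: [0.0, -0.0, -0.3]
grip_width: 0.0873
grasp_force: 0.0
```

Call:
play_rows(
  steps=[
    [[0,0,0,0,0,0,0.03],[0,0,0,0,0,0,0.01],[0,0,0,0,0,0,0.0],[0,0,0,0,0,0,0.0],[0,0,0,0,0,0,0.0],[0,0,0,0,0,0,0.0],[0,0,0,0,0,0,0.0],[0,0,0,0,0,0,0.0],[0,0,0,0,0,0,0.0],[0,0,0,0,0,0,0.0]],
  ],
  force=10,
)

```text
time_s: 16.3
tool_pos: [0.5421, -0.2858, 0.0584]
tool_rot: [179.9, 0.0, 87.0]
force: [0.7, 0.2, -1.8]
grip_width: 0.0149
grasp_force: 2.7
```

Call:
play_rows(
  steps=[
    [[0,0,0,0,0,0,0.0],[0,0,0,0,0,0,0.0],[0,0,0,0,0,0,0.0],[0,0,0,0,0,0,0.0]],
  ],
  force=50,
)

```text
time_s: 16.7
tool_pos: [0.542, -0.2858, 0.0583]
tool_rot: [180.0, 0.0, 87.0]
force: [1.6, 0.2, -0.2]
grip_width: 0.0139
grasp_force: 50.0
```

Call:
play_rows(
  steps=[
    [[0,0,-0.01,0,0,0,0.0],[0,0,-0.02,0,0,0,0.0],[0,0,-0.02,0,0,0,0.0],[0,0,-0.02,0,0,0,0.0],[0,0,-0.02,0,0,0,0.0],[0,0,0,0,0,0,0.0],[0,0,0,0,0,0,0.0],[0,0,0,0,0,0,0.0]],
  ],
)

```text
time_s: 17.5
tool_pos: [0.5405, -0.2854, 0.1467]
tool_rot: [-179.8, -0.1, 87.0]
force: [0.3, 0.1, -2.5]
grip_width: 0.0139
grasp_force: 50.0
```

Run:
```python
from h import *
S=cam('scene');o=get_obs();print(o['tool_pos'],o['tool_rot'],o['force'],o['wrist_torque'],o['grip_width'])
t=o['tool_pos']
for d in silhouettes('scene','punch')[:2]:
    m=d['pixels'];print(d['p'],d['extent'],m.sum())
    for v in range(int(d['extent'][1]),int(d['extent'][3])+1,3):
        u=np.flatnonzero(m[v]);print(v,(u.min(),u.max()) if len(u) else None,end=' ')
    print()
# predicted: grip relation at grasp: tool z .0577 -> origin .078 => origin = tool z+.0203
for z in(.07,.006,0,-.024,-.034,-.056,-.068):print(z,proj(S,t+[0,0,.0203+z]).round(1))
```

```text
[ 0.54050993 -0.28535274  0.14659321] [-1.79838444e+02 -6.55526132e-02  8.69977873e+01] [ 0.11643777  0.26312339 -2.58827747] [-0.01609562 -0.10440736  0.02939546] 0.014147177791130103
0.76 [348.0, 144.2, 363.7, 202.9] 319
144 None 147 (np.int64(353), np.int64(354)) 150 (np.int64(353), np.int64(354)) 153 (np.int64(353), np.int64(354)) 156 (np.int64(353), np.int64(354)) 159 (np.int64(353), np.int64(353)) 162 (np.int64(353), np.int64(353)) 165 (np.int64(352), np.int64(353)) 168 (np.int64(350), np.int64(354)) 171 (np.int64(349), np.int64(362)) 174 (np.int64(350), np.int64(362)) 177 (np.int64(351), np.int64(361)) 180 (np.int64(351), np.int64(361)) 183 (np.int64(352), np.int64(361)) 186 (np.int64(352), np.int64(360)) 189 (np.int64(353), np.int64(359)) 192 (np.int64(353), np.int64(358)) 195 (np.int64(353), np.int64(358)) 198 (np.int64(353), np.int64(357)) 201 None 
0.07 [356.8 137.9]
0.006 [355.8 169.9]
0 [355.7 172.8]
-0.024 [355.4 183.9]
-0.034 [355.2 188.4]
-0.056 [354.9 198.1]
-0.068 [354.8 203.3]
```

Run:
```python
from h import *
# top & scene & w6 : local bush detection by departure from leaf grey
W=cam('wrist');T=cam('top');S=cam('scene')
for n,r,win in(('top',T,(240,219,262,240)),('scene',S,(228,266,252,294))):
    u0,v0,u1,v1=win;g=cv2.cvtColor(r['frame'],cv2.COLOR_RGB2GRAY)[v0:v1,u0:u1].astype(int)
    print(n,[proj(r,(.567,-.045,.0305)).round(1)]);print(u0,v0);print('\n'.join(' '.join('%3d'%q for q in row) for row in g))
g=cv2.cvtColor(cv2.resize(cv2.imread('pics/w6.png'),(260,240),interpolation=cv2.INTER_AREA),cv2.COLOR_BGR2GRAY)
print('w6',180+120,100+82);print('\n'.join(' '.join('%3d'%q for q in row) for row in g[82:114,120:154]))
```

```text
top [array([249.1, 228.6])]
240 219
194 198 200 201 198 194 194 193 195 196 197 195 193 194 194 192 182 156 135 153 178 185
188 196 199 201 199 196 193 192 194 196 196 194 193 193 194 192 187 175 169 178 188 187
178 193 199 200 198 195 193 193 193 196 195 195 193 193 193 192 192 188 186 189 192 191
174 192 198 200 200 195 194 192 193 195 196 194 193 193 193 193 192 192 191 192 194 192
182 194 198 200 201 196 193 190 191 192 193 190 189 190 193 192 192 193 191 191 192 192
192 195 197 200 200 196 190 183 183 184 183 181 179 182 189 192 192 192 191 192 192 193
195 196 197 198 199 193 183 172 165 164 162 162 164 169 182 190 192 191 191 191 191 192
195 195 197 199 195 184 172 157 140 132 133 144 153 158 173 187 192 192 191 192 191 192
195 194 196 198 192 175 158 138 119 120 132 144 152 154 164 181 190 191 191 190 192 193
195 195 195 198 193 178 156 131 130 149 165 168 165 155 155 175 188 191 192 190 191 192
195 193 194 197 196 185 162 142 153 176 187 183 170 155 153 174 189 192 191 191 191 192
194 194 194 196 197 189 168 155 167 181 186 180 163 144 148 174 190 190 191 190 190 192
193 193 
[... 7172 characters left out ...]
 182 184 185 184 184
187 190 188 190 191 191 192 187 184 182 184 185 187 184 180 181 183 185 184 186 187 183 181 183 184 185 184 182 182 183 185 185 184 185
185 188 190 191 194 193 192 189 184 183 184 184 186 183 181 183 183 186 184 185 186 183 183 183 183 185 184 181 183 185 186 184 184 184
187 188 189 191 192 192 194 189 184 183 185 185 186 183 181 181 184 185 185 185 184 184 182 183 183 186 183 183 182 181 184 184 183 185
186 189 189 189 191 191 192 187 182 183 185 185 185 181 181 183 184 185 184 186 186 185 182 182 184 186 183 185 182 181 183 183 183 185
186 189 189 190 192 192 191 187 183 183 184 186 185 182 181 182 183 186 185 186 185 185 181 181 183 183 183 185 182 183 183 182 183 184
```

Run:
```python
from h import *
from scipy.spatial.transform import Rotation as R
W=cam('wrist');T=cam('top');S=cam('scene');o=get_obs()
M=np.eye(4);M[:3,:3]=Rt(o);M[:3,3]=o['tool_pos']
X=W['view']@M   # tool->cam
N=np.eye(4);N[:3,:3]=R.from_euler('xyz',[180,0,14.59],degrees=True).as_matrix();N[:3,3]=(.5428,-.0566,.1557)
W2=dict(W);W2['view']=X@np.linalg.inv(N)
print('wrist',onz(W2,(316.6,194.7),.0305,True),'top',onz(T,(250.2,229.5),.0305),'scene',onz(S,(240.2,280.2),.0305))
print('S check tip',onz(S,(355.2,188.4),.1463-.034+.0203))
```

```text
wrist [ 0.56722593 -0.04238929  0.0305    ] top [ 0.56507266 -0.04760948  0.0305    ] scene [ 0.56605326 -0.04419294  0.0305    ]
S check tip [ 0.54089629 -0.2856012   0.1326    ]
```

Call:
play_rows(
  steps=[
    [[0,0,-0.03,0,0,0,0.0],[0,0,0,0,0,0,0],[0.0405,0.0022,0,0,0,0,0.0],[0.0405,0.0022,0,0,0,0,0.0],[0.0405,0.0022,0,0,0,0,0.0],[0.0405,0.0022,0,0,0,0,0.0],[0.0405,0.0022,0,0,0,0,0.0],[0.0405,0.0022,0,0,0,0,0.0],[0,0,0,0,0,0,0],[0,0,0,0,0,0,0]],
  ],
)

```text
time_s: 18.9
tool_pos: [0.5676, -0.0423, 0.1779]
tool_rot: [180.0, 0.0, 87.2]
force: [0.0, -1.3, -2.5]
grip_width: 0.0139
grasp_force: 50.0
```

Call:
play_rows(
  steps=[
    [[0,0,0.03,0,0,0,0.0],[0,0,0.025,0,0,0,0],[0,0,0,0,0,0,0],[0,0,0,0,0,0,0]],
  ],
)

```text
time_s: 19.3
tool_pos: [0.5674, -0.0451, 0.1232]
tool_rot: [-180.0, 0.0, 86.9]
force: [0.7, -0.3, -1.9]
grip_width: 0.014
grasp_force: 50.0
```

Run:
```python
from h import *
W=cam('wrist');S=cam('scene');T=cam('top')
P=np.mean([get_obs()['tool_pos']]+[(cam('top'),get_obs()['tool_pos'])[1] for _ in range(3)],0);o=get_obs()
print(P,o['tool_rot'],o['force'])
for n,r in(('wrist',W),('scene',S)):
    f=n=='wrist'
    print(n,'bush pred',proj(r,(.567,-.0435,.0305),f),'origin',proj(r,P+[0,0,.0203],f),'nut',proj(r,P+[0,0,-.0137],f),'tip56/68',proj(r,P+[0,0,-.0357],f),proj(r,P+[0,0,-.0477],f))
    for t in('punch','bush','punch_nut'):
        for d in silhouettes(n,t)[:2]:
            m=d['pixels'];print(n,t,round(float(d['p']),2),np.round(d['extent'],1),end=' ')
            e=d['extent']
            if t=='punch':
                for v in range(int(e[1]),int(e[3])+1,2):
                    u=np.flatnonzero(m[v]);print(v,(int(u.min()),int(u.max())) if len(u) else '',end=' ')
            print()
cv2.imwrite('pics/a_w.png',W['frame'][:,:,::-1]);cv2.imwrite('pics/a_s.png',S['frame'][:,:,::-1])
```

```text
[ 0.56862684 -0.04407112  0.1246244 ] [1.79892678e+02 2.57878697e-02 8.69865895e+01] [-0.33104494  0.21919787 -1.72419641]
wrist bush pred [324.37518786 231.88112689] origin [328.12298499 287.42597011] nut [327.45321889 265.50204047] tip56/68 [327.11063811 254.3892179 ] [326.94678249 249.09763332]
wrist punch 0.96 [299.4 251.5 345.8 380. ] 251  253 (319, 326) 255 (318, 328) 257 (317, 328) 259 (317, 329) 261 (316, 330) 263 (315, 332) 265 (314, 333) 267 (313, 334) 269 (312, 335) 271 (311, 336) 273 (309, 337) 275 (307, 339) 277 (305, 341) 279 (306, 341) 281 (308, 339) 283 (308, 338) 285 (309, 337) 287 (309, 337) 289 (309, 337) 291 (309, 337) 293 (309, 336) 295 (309, 337) 297 (309, 337) 299 (308, 337) 301 (309, 337) 303 (309, 337) 305 (309, 337) 307 (309, 337) 309 (309, 338) 311 (308, 338) 313 (308, 338) 315 (309, 337) 317  319  321  323  325  327  329  331  333  335  337  339  341  343  345  347  349 (305, 333) 351 (304, 341) 353 (303, 341) 355 (302, 341) 357 (301, 342) 359 (301, 343) 361 (302, 343) 363 (302, 343) 365 (303, 343) 367 (304, 342) 369 (305, 341) 371 (306, 341) 373 (307, 340
[... 224 characters left out ...]
 500) 359 (491, 498) 361 (491, 495) 
wrist bush 0.94 [255.1 174.4 400.6 280.8] 
wrist punch_nut 0.68 [302.8 250.2 341.8 378.3] 
scene bush pred [239.58541308 280.07338611] origin [230.05928351 230.52269241] nut [233.01580017 246.00181438] tip56/68 [234.84271127 255.56677986] [235.81222942 260.64278364]
scene punch 0.75 [221.8 227.5 237.4 258.6] 227  229 (224, 238) 231 (224, 237) 233 (225, 236) 235 (227, 236) 237 (228, 237) 239 (228, 237) 241 (229, 237) 243 (230, 237) 245 (230, 237) 247 (232, 236) 249 (233, 236) 251 (233, 237) 253 (234, 237) 255 (234, 237) 257  
scene bush 0.98 [204.8 259.6 272.  309.8] 
scene bush 0.38 [319.4 165.9 389.9 261.6] 
scene punch_nut 0.67 [223.1 226.1 238.7 259.8]
```

Call:
play_rows(
  steps=[
    [[0,0,0.02,0,0,0,0.0],[0,0,0.018,0,0,0,0],[0,0,0,0,0,0,0],[0,0,0,0,0,0,0]],
  ],
)

```text
time_s: 20.3
tool_pos: [0.5676, -0.0436, 0.0854]
tool_rot: [-180.0, -0.0, 87.0]
force: [0.9, 0.0, -2.2]
grip_width: 0.014
grasp_force: 50.0
```

Run:
```python
from h import *
W=cam('wrist');S=cam('scene')
P=np.mean([(cam('top'),get_obs()['tool_pos'])[1] for _ in range(4)],0);print(P)
for n,r,win in(('wrist',W,(306,212,344,262)),('scene',S,(226,262,254,294))):
    f=n=='wrist'
    print(n,'bush pred',proj(r,(.567,-.0435,.0305),f),'nut',proj(r,P+[0,0,-.0137],f),'tip56/68',proj(r,P+[0,0,-.0357],f),proj(r,P+[0,0,-.0477],f))
    u0,v0,u1,v1=win;g=cv2.cvtColor(r['frame'],cv2.COLOR_RGB2GRAY)[v0:v1,u0:u1].astype(int)
    print(u0,v0);print('\n'.join('%d: '%(v0+i)+' '.join('%d'%(q//10) if q//10>9 else ' %d'%(q//10) for q in row) for i,row in enumerate(g)))
```

```text
[ 0.56835287 -0.04378285  0.08622952]
wrist bush pred [324.40341348 246.8965097 ] nut [326.86693201 267.01368273] tip56/68 [326.56487627 255.82438926] [326.42032296 250.49277072]
306 212
212: 18 18 18 18 18 18 18 18 18 18 18 18 18 18 18 18 18 18 19 18 18 18 18 19 18 18 19 18 18 19 19 18 12  8  8  8 10 15
213: 18 18 18 18 18 18 18 18 18 18 18 18 18 18 18 18 18 18 18 18 18 18 18 18 18 18 18 19 19 19 19 19 18 14 14 15 16 17
214: 18 18 18 18 18 18 18 18 18 18 18 19 18 19 18 18 18 18 18 19 18 19 18 18 18 19 19 18 18 19 18 19 18 18 18 18 18 18
215: 18 18 18 18 18 18 18 18 19 18 18 18 18 18 18 18 18 18 19 18 19 19 19 19 18 19 18 18 19 18 18 18 18 18 18 18 18 19
216: 18 18 18 18 18 19 18 19 18 18 18 18 18 18 18 18 19 19 18 19 19 19 19 19 18 19 18 18 18 18 18 18 18 18 19 18 18 19
217: 18 18 18 18 18 18 18 18 18 18 18 18 19 18 19 19 19 19 19 19 18 18 18 18 18 18 18 18 18 18 18 19 18 18 18 18 18 18
218: 18 18 18 18 19 18 18 18 18 18 19 18 19 19 19 19 18 18 19 18 18 18 18 18 19 18 18 18 19 18 19 18 18 18 18 18 18 18
219: 18 18 18 18 18 18 18 19 18 19 19 19 19 18 18 18 18 18 18 18 18 18 18 18 18 
[... 7333 characters left out ...]
17 17 17 17 16 16 17 17 17 17 16 14 11  7  7 12 15 16 16 17 16 16 16 16 16 16
287: 17 17 17 17 16 17 16 17 16 17 17 17 17 17 16 13 14 16 16 17 16 16 16 16 17 16 16 16
288: 16 17 17 17 17 17 17 17 17 17 17 17 17 17 17 16 17 17 16 16 16 16 16 16 16 16 17 17
289: 16 16 17 16 17 16 17 17 16 16 17 17 17 17 17 17 17 17 17 17 17 17 17 16 16 16 16 16
290: 15 16 16 16 16 16 16 17 17 17 17 17 17 16 16 17 17 17 18 17 17 17 17 16 17 16 16 17
291: 12 14 16 17 17 17 16 16 17 17 17 17 17 17 17 17 17 17 17 17 17 17 17 17 16 17 16 16
292:  8  9 12 15 16 17 16 16 17 17 16 17 17 17 17 16 16 17 16 17 17 17 17 17 16 16 16 17
293: 10  9  8 10 13 16 16 17 16 16 17 17 16 16 17 17 16 17 16 17 17 17 17 17 17 17 17 16
```

Wrist: bush centre at px (323.1,247), punch axis at u of about 323.3. Scene: the axis extrapolated to the rim is at (239.7,279.6), against the bush at (239.6,280.2). They are aligned to about 1 mm, so I'll descend.

Call:
play_rows(
  steps=[
    [[0,0,0.006,0,0,0,0.0],[0,0,0.006,0,0,0,0],[0,0,0.004,0,0,0,0],[0,0,0.004,0,0,0,0],[0,0,0,0,0,0,0],[0,0,0,0,0,0,0]],
  ],
)

```text
time_s: 21.2
tool_pos: [0.5676, -0.0437, 0.0651]
tool_rot: [-180.0, -0.0, 87.0]
force: [0.5, 0.4, -3.2]
grip_width: 0.0138
grasp_force: 50.0
```

Call:
play_rows(
  steps=[
    [[0,0,0.001,0,0,0,0.0],[0,0,0.001,0,0,0,0],[0,0,0,0,0,0,0]],
  ],
)

```text
time_s: 21.5
tool_pos: [0.5676, -0.0438, 0.0632]
tool_rot: [-180.0, 0.0, 87.0]
force: [-0.1, 0.2, -2.8]
grip_width: 0.0138
grasp_force: 50.0
```

Call:
play_rows(
  steps=[
    [[0,0,0.001,0,0,0,0.0],[0,0,0.001,0,0,0,0],[0,0,0,0,0,0,0]],
  ],
)

```text
time_s: 21.8
tool_pos: [0.5675, -0.0438, 0.0611]
tool_rot: [-180.0, 0.0, 87.0]
force: [0.3, 0.1, -2.0]
grip_width: 0.0145
grasp_force: 50.0
```

Call:
play_rows(
  steps=[
    [[0,0,0.001,0,0,0,0.0],[0,0,0,0,0,0,0],[0,0,0,0,0,0,0]],
  ],
)

```text
time_s: 22.1
tool_pos: [0.5676, -0.0438, 0.0602]
tool_rot: [-180.0, 0.0, 87.0]
force: [-0.9, 0.1, -3.1]
grip_width: 0.0143
grasp_force: 50.0
```

Call:
play_rows(
  steps=[
    [[0,0,0.001,0,0,0,0.0],[0,0,0,0,0,0,0],[0,0,0,0,0,0,0]],
  ],
)

```text
time_s: 22.4
tool_pos: [0.5678, -0.0438, 0.0594]
tool_rot: [180.0, 0.0, 87.0]
force: [0.3, 0.4, -1.5]
grip_width: 0.0141
grasp_force: 50.0
```

Call:
play_rows(
  steps=[
    [[0,0,0.001,0,0,0,0.0],[0,0,0,0,0,0,0],[0,0,0,0,0,0,0]],
  ],
)

```text
time_s: 22.7
tool_pos: [0.5679, -0.0438, 0.0586]
tool_rot: [180.0, 0.0, 87.0]
force: [-0.0, -0.2, 0.7]
grip_width: 0.0141
grasp_force: 50.0
```

Call:
play_rows(
  steps=[
    [[0,0,0.001,0,0,0,0.0],[0,0,0,0,0,0,0],[0,0,0,0,0,0,0]],
  ],
)

```text
time_s: 23.0
tool_pos: [0.5679, -0.0438, 0.0575]
tool_rot: [180.0, 0.0, 87.0]
force: [-0.1, -0.3, 1.8]
grip_width: 0.0139
grasp_force: 50.0
```

Call:
play_rows(
  steps=[
    [[0,0,0.0007,0,0,0,0.0],[0,0,0,0,0,0,0],[0,0,0,0,0,0,0]],
  ],
)

```text
time_s: 23.3
tool_pos: [0.5679, -0.0438, 0.0568]
tool_rot: [180.0, 0.0, 87.0]
force: [-0.8, 0.2, 4.7]
grip_width: 0.014
grasp_force: 50.0
```

Call:
play_rows(
  steps=[
    [[0,0,0.0006,0,0,0,0.0],[0,0,0,0,0,0,0],[0,0,0,0,0,0,0]],
  ],
)

```text
time_s: 23.6
tool_pos: [0.5679, -0.0438, 0.0562]
tool_rot: [180.0, 0.0, 87.0]
force: [-0.1, 0.0, 5.0]
grip_width: 0.0142
grasp_force: 50.0
```

Call:
play_rows(
  steps=[
    [[0,0,0.0005,0,0,0,0.0],[0,0,0,0,0,0,0],[0,0,0,0,0,0,0]],
  ],
)

```text
time_s: 23.9
tool_pos: [0.568, -0.0438, 0.0558]
tool_rot: [180.0, 0.0, 87.0]
force: [-0.2, 0.0, 5.6]
grip_width: 0.014
grasp_force: 50.0
```

Call:
play_rows(
  steps=[
    [[0,0,0.0005,0,0,0,0.0],[0,0,0,0,0,0,0],[0,0,0,0,0,0,0]],
  ],
)

```text
time_s: 24.2
tool_pos: [0.5681, -0.0438, 0.0555]
tool_rot: [180.0, 0.0, 87.0]
force: [-0.8, -0.4, 6.6]
grip_width: 0.0138
grasp_force: 50.0
```

Call:
play_rows(
  steps=[
    [[0,0,0.0004,0,0,0,0.0],[0,0,0,0,0,0,0],[0,0,0,0,0,0,0]],
  ],
)

```text
time_s: 24.5
tool_pos: [0.5681, -0.0438, 0.0552]
tool_rot: [179.9, 0.0, 87.0]
force: [-0.8, -0.5, 6.7]
grip_width: 0.0144
grasp_force: 50.0
```

Call:
play_rows(
  steps=[
    [[0,0,0.0004,0,0,0,0.0],[0,0,0,0,0,0,0],[0,0,0,0,0,0,0]],
  ],
)

```text
time_s: 24.8
tool_pos: [0.5681, -0.0438, 0.0549]
tool_rot: [179.9, 0.0, 87.0]
force: [-2.0, -0.6, 7.2]
grip_width: 0.014
grasp_force: 50.0
```

Call:
play_rows(
  steps=[
    [[0,0,0.0004,0,0,0,0.0],[0,0,0,0,0,0,0],[0,0,0,0,0,0,0]],
  ],
)

```text
time_s: 25.1
tool_pos: [0.5679, -0.0438, 0.0539]
tool_rot: [180.0, 0.0, 87.0]
force: [0.6, 0.4, 5.0]
grip_width: 0.0138
grasp_force: 50.0
```

The load dropped and the tool jumped 1 mm, so the hammer snapped. I'll hold briefly to confirm, without pressing further.

Call:
play_rows(
  steps=[
    [[0,0,0,0,0,0,0.0],[0,0,0,0,0,0,0],[0,0,0,0,0,0,0]],
  ],
)

```text
time_s: 25.4
tool_pos: [0.5678, -0.0438, 0.0538]
tool_rot: [180.0, 0.0, 87.0]
force: [0.4, -0.5, 4.7]
grip_width: 0.0138
grasp_force: 50.0
```

Run:
```python
from h import *
f=[]
for _ in range(8): cam('top');o=get_obs();f.append(np.r_[o['force'],o['tool_pos'][2]])
print(np.mean(f,0),o['tool_rot'],o['time_s'])
```

```text
[-0.05546537 -0.23181448  4.90783615  0.05382866] [1.79979410e+02 6.85124043e-03 8.69993668e+01] 25.8
```

Snap confirmed: the load is now about 7 N, down from 9.6 N. I'll withdraw and return along the same path.

Call:
play_rows(
  steps=[
    [[0,0,-0.005,0,0,0,0.0],[0,0,-0.01,0,0,0,0],[0,0,-0.02,0,0,0,0],[0,0,-0.04,0,0,0,0],[0,0,-0.04,0,0,0,0],[0,0,-0.008,0,0,0,0],[0,0,0,0,0,0,0],[0,0,0,0,0,0,0]],
  ],
)

```text
time_s: 26.6
tool_pos: [0.5661, -0.0439, 0.1749]
tool_rot: [-179.8, 0.0, 87.0]
force: [-0.4, 0.8, -2.8]
grip_width: 0.0142
grasp_force: 50.0
```

Call:
play_rows(
  steps=[
    [[-0.0405,-0.0022,0,0,0,0,0.0],[-0.0405,-0.0022,0,0,0,0,0.0],[-0.0405,-0.0022,0,0,0,0,0.0],[-0.0405,-0.0022,0,0,0,0,0.0],[-0.0405,-0.0022,0,0,0,0,0.0],[-0.0405,-0.0022,0,0,0,0,0.0],[0,0,0,0,0,0,0],[0,0,0,0,0,0,0],[0,0,0,0,0,0,0]],
  ],
)

```text
time_s: 27.5
tool_pos: [0.5413, -0.2838, 0.175]
tool_rot: [-179.9, -0.1, 87.1]
force: [0.5, 0.7, -2.2]
grip_width: 0.014
grasp_force: 50.0
```

Run:
```python
from h import *
S=cam('scene');W=cam('wrist')
P=np.mean([(cam('top'),get_obs()['tool_pos'])[1] for _ in range(5)],0);o=get_obs();print(P,o['tool_rot'],o['force'],o['time_s'])
for d in silhouettes('scene','jig_leaf')[:1]: print(d['p'],d['extent'])
for z in(0,-.034,-.056,-.068):print(z,proj(S,P+[0,0,.0203+z]).round(1))
for cn in('scene','wrist'):
  for d in silhouettes(cn,'punch')[:1]:
    m=d['pixels'];e=d['extent'];print(d['p'],e)
    for v in range(int(e[1]),int(e[3])+1,4):
        u=np.flatnonzero(m[v]);print(v,(int(u.min()),int(u.max())) if len(u) else '',end=' ')
```

```text
[ 0.54198555 -0.28455098  0.17668783] [1.79993998e+02 1.78890534e-02 8.70613205e+01] [ 0.23815171 -0.50219359 -1.75781212] 27.85
0.74 [207.0, 256.1, 270.7, 308.9]
0 [355.3 158.1]
-0.034 [354.8 174.4]
-0.056 [354.5 184.6]
-0.068 [354.3 190. ]
0.54 [344.7, 137.6, 362.9, 188.6]
137  141 (352, 353) 145 (352, 353) 149 (352, 353) 153 (351, 353) 157 (349, 362) 161 (350, 360) 165 (351, 359) 169 (351, 359) 173 (352, 358) 177 (353, 357) 181 (353, 357) 185 (353, 356) 0.77 [298.9, 252.0, 345.1, 381.5]
252 (321, 326) 256 (318, 328) 260 (317, 329) 264 (314, 333) 268 (312, 335) 272 (309, 337) 276 (305, 341) 280 (306, 341) 284 (308, 338) 288 (309, 338) 292 (309, 337) 296 (308, 338) 300 (308, 338) 304 (308, 338) 308 (308, 338) 312 (307, 339) 316 (308, 338) 320  324  328  332  336  340  344  348 (307, 337) 352 (303, 343) 356 (301, 343) 360 (301, 344) 364 (302, 344) 368 (302, 343) 372 (305, 341) 376 (309, 339) 380 (320, 332)
```

Call:
play_rows(
  steps=[
    [[-0.0008,0,0.01,0,0,0,0.0],[0,0,0.015,0,0,0,0],[0,0,0.015,0,0,0,0],[0,0,0.015,0,0,0,0],[0,0,0.01,0,0,0,0],[0,0,0,0,0,0,0],[0,0,0,0,0,0,0]],
  ],
)

```text
time_s: 28.7
tool_pos: [0.5418, -0.2865, 0.1116]
tool_rot: [-180.0, -0.0, 87.0]
force: [0.9, -0.2, -2.0]
grip_width: 0.0141
grasp_force: 50.0
```

Call:
play_rows(
  steps=[
    [[0.0006,0,0.008,0,0,0,0.0],[0,0,0.008,0,0,0,0],[0,0,0.008,0,0,0,0],[0,0,0.004,0,0,0,0],[0,0,0.004,0,0,0,0],[0,0,0,0,0,0,0]],
  ],
)

```text
time_s: 29.3
tool_pos: [0.5418, -0.2858, 0.0792]
tool_rot: [180.0, -0.0, 87.0]
force: [1.3, 0.3, -3.2]
grip_width: 0.0139
grasp_force: 50.0
```

Call:
play_rows(
  steps=[
    [[0,0,0.005,0,0,0,0.0],[0,0,0.005,0,0,0,0],[0,0,0.005,0,0,0,0],[0,0,0,0,0,0,0]],
  ],
)

```text
time_s: 29.7
tool_pos: [0.5419, -0.2858, 0.064]
tool_rot: [180.0, -0.0, 87.0]
force: [2.3, -0.6, -3.7]
grip_width: 0.0144
grasp_force: 50.0
```

Call:
play_rows(
  steps=[
    [[0,0,0.0025,0,0,0,0.0],[0,0,0.002,0,0,0,0],[0,0,0,0,0,0,0],[0,0,0,0,0,0,0]],
  ],
)

```text
time_s: 30.1
tool_pos: [0.542, -0.2859, 0.0602]
tool_rot: [180.0, 0.0, 87.0]
force: [2.5, -0.7, -3.6]
grip_width: 0.0142
grasp_force: 50.0
```

Call:
play_rows(
  steps=[
    [[0,0,0.001,0,0,0,0.0],[0,0,0,0,0,0,0],[0,0,0,0,0,0,0]],
  ],
)

```text
time_s: 30.4
tool_pos: [0.5419, -0.286, 0.0594]
tool_rot: [180.0, 0.0, 87.0]
force: [1.7, 0.1, -2.1]
grip_width: 0.0141
grasp_force: 50.0
```

Call:
play_rows(
  steps=[
    [[0,0,0.001,0,0,0,0.0],[0,0,0,0,0,0,0],[0,0,0,0,0,0,0]],
  ],
)

```text
time_s: 30.7
tool_pos: [0.5419, -0.286, 0.0584]
tool_rot: [180.0, 0.0, 87.0]
force: [2.9, -0.1, -2.3]
grip_width: 0.0141
grasp_force: 50.0
```

Call:
play_rows(
  steps=[
    [[0,0,0,0,0,0,0.02],[0,0,0,0,0,0,0.03],[0,0,0,0,0,0,0.05],[0,0,0,0,0,0,0.07],[0,0,0,0,0,0,0.07],[0,0,0,0,0,0,0.07],[0,0,0,0,0,0,0.07],[0,0,0,0,0,0,0.07]],
  ],
  force=10,
)

```text
time_s: 31.5
tool_pos: [0.5417, -0.2859, 0.0582]
tool_rot: [-180.0, 0.0, 87.0]
force: [-1.0, 0.6, 0.9]
grip_width: 0.0663
grasp_force: 0.0
```

Call:
play_rows(
  steps=[
    [[0,0,-0.02,0,0,0,0.07],[0,0,-0.03,0,0,0,0.07],[0,0,-0.03,0,0,0,0.07],[0,0,-0.03,0,0,0,0.07],[0,0,-0.02,0,0,0,0.07],[0,0,0,0,0,0,0.07],[0,0,0,0,0,0,0.07],[0,0,0,0,0,0,0.07]],
  ],
)

```text
time_s: 32.3
tool_pos: [0.5408, -0.2857, 0.1866]
tool_rot: [-179.9, -0.1, 87.0]
force: [-0.4, -0.3, -1.0]
grip_width: 0.0703
grasp_force: 0.0
```

Run:
```python
from h import *
S=cam('scene');T=cam('top');o=get_obs();print(o['tool_pos'],o['force'],o['time_s'])
for cn in('scene','wrist'):
  cam(cn)
  for t in('punch','jig_leaf','loupe','spare_blanks','tape_roll','side_drive'):
    print(cn,t,[(round(float(d['p']),2),np.round(d['extent']).astype(int).tolist()) for d in silhouettes(cn,t)[:1]])
d=silhouettes('scene','punch')[0];m=d['pixels'];e=d['extent']
for v in range(int(e[1]),int(e[3])+1,3):
    u=np.flatnonzero(m[v]);print(v,(int(u.min()),int(u.max())) if len(u) else '',end=' ')
```

```text
[ 0.54086807 -0.28563041  0.18663802] [-0.9110738   0.26077356 -0.58151976] 32.4
scene punch [(0.59, [346, 178, 361, 216])]
scene jig_leaf [(0.92, [204, 257, 269, 308])]
scene loupe [(0.58, [204, 252, 282, 321])]
scene spare_blanks [(0.74, [301, 344, 345, 377])]
scene tape_roll [(0.62, [307, 172, 336, 197])]
scene side_drive [(0.83, [438, 278, 504, 316])]
wrist punch [(0.62, [308, 217, 341, 260])]
wrist jig_leaf [(0.87, [287, 1, 370, 20])]
wrist loupe [(0.89, [474, 90, 514, 125])]
wrist spare_blanks [(0.84, [118, 1, 178, 62])]
wrist tape_roll [(0.9, [456, 228, 512, 282])]
wrist side_drive [(0.89, [100, 230, 166, 284])]
178  181 (352, 359) 184 (352, 359) 187 (352, 359) 190 (351, 360) 193 (351, 360) 196 (351, 360) 199 (351, 359) 202 (351, 359) 205 (350, 359) 208 (349, 360) 211 (349, 360) 214 (351, 358)
```

```bash
python3 -c "
from cell import *
print(sign_off())"
```

```text
the job is handed in; nothing more can be done
None
```

I finished the job and handed it in; the hand-in returned no verdict. The leaf is closed. The punch snapped at about 9.6 N (estimated from the wrist force) and is back upright in its hole. The loose things I could check look undisturbed. While closing the leaf, the fingers pressed on it with up to about 46 N for a moment, and I don't know whether the 40 N limit for the arm and gripper body covers the fingers.

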